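Scan the gasket seam of a sensor case with a pencil probe

ROBOT

A 6-joint arm with a two-finger parallel gripper is mounted at the origin on a cart in front of the work surface, level with it; the furniture and walls round the work are solid. World frame = base frame: x ahead of the robot, y to its left, z up, the work surface at z = 0. Lengths are in mm, angles in degrees, forces in N, time in s.
With the tool pointing down it reaches from about 250 to 800 mm from the base axis. Payload 3.9 kg.
Tool frame: the origin (TCP) lies on the centre line of the jaws, within the pads' length; the fingertips stand 19 mm ahead of it and the grasp point (between the pads) is the TCP; z points along the fingers, y is the line along which they close (so a half turn about z gives the same grasp; the last joint's range is limited). The gripper opens to 85 mm and grips with 20 to 120 N. Pads are 22 mm wide; open, the fingers measure 114 mm over their backs; the gripper's body (76 mm by 85 mm) begins 54 mm behind the grasp point. The pads swing forward as they close: fully open they stand 13 mm farther back than shut.
Start: joints at [76.604, 14.897, -7.913, 67.191, 0, 90], TCP at [121.626, 510.708, 250.304] pointing down, gripper open.
Joint ranges: [-159.42, 159.42], [-47.68, 98.78], [-73.54, 78.23], [-108.79, 121.32], [-90, 84.71], [-180, 180]. Speed limits (degrees/s): [147.25, 147.25, 180, 180, 180, 180].

INTERFACE

Orientations are given as [roll, pitch, yaw] about the fixed x, y, z axes, in that order (R = Rz(yaw) Ry(pitch) Rx(roll)).
In Python, from plant import env gives the robot as it stands.
- The arm moves only by the tool arm_command, never from a script. Its argument "moves" is a list of rows, each a list of 4 numbers: the shift along the tool's x, y, z in m, then the turn about the tool's z in degrees. In form: [[x, y, z, roll], ...]. A call has exactly 8 rows; each row is the pose to reach, as a shift and turn from the pose commanded when the call began, along the tool's axes at that moment; what a row does not reach only later rows make up. A row lasts 1/12 s, in which the tool goes at most 41.7 mm and 7.16 degrees, less where a joint would pass 70% of its speed; a pose out of reach is approached as far as the arm can. A call with a gripper value outside its range is refused whole. "grip" is the finger opening in m, from 0 to 0.0854, set as the call begins (left out, the last holds). The fingers move at their own pace and stop on an object; "force" is the grip in N (left out, the last holds). Time passes only in rows, so rows that repeat a pose let the fingers close, or fill a call up. It gives the time, the measured TCP pose, the force, the opening and the grip force at its end, in the units of the state.
- env.get_state(): the state, without advancing time (a new reading comes with each control period).
- env.grab_frame(name): name is "scene" or "top"; returns (picture, depth): 480x640x3 uint8, red, green, blue; 480x640 float32, mm along the optical axis (not along the pixel's ray), 0 where there is no reading.
- env.get_calibration(name): a dict with "mtx" (3x3 intrinsics, pixels), "pose" (4x4, takes a point from camera to world coordinates). Camera axes: x right, y up, looking along -z (the intrinsics and any distortion apply to the point x, -y, -z); pixel columns grow to the right and rows downward; lengths in mm; the calibration is good to about 2 mm. A picture is of the moment at which its call begins. get_calibration takes no time and is no camera call.
- env.finish_job(): hands the job in; it is judged then, once.
The state is a dict: "time": time; "joints": joint angles; "dq": joint speeds; "effort": joint torques, N m; "ee_pos": TCP position; "tcp_rot": TCP orientation; "contact_force": force on the tool from outside, world axes, zero at the start; "ft_torque": the same for the moment, N m; "opening": finger opening in mm; "finger_force": force on a finger pad.
Only numpy, scipy, OpenCV 4.12 (cv2) and the standard library are available. Lean on these libraries where they do the work, as an engineer would, in place of code of your own. Each camera call takes 0.05 s, during which the arm holds its last target. There are 200 camera calls.

TASK

Take the pencil probe out of its stand and inspect the straight gasket seam on top of the aluminium case: holding the probe upright, guide its tip along the seam from the connector end to the opposite end, touching the seam or just above it, slowly (a few centimetres a second, never over 10) and without straying sideways off the seam. Then put the probe back upright in its own stand, so that its guard disc rests on the rim, and let go.

Things in the scene. Friction and masses are not known exactly. Their poses are not given: they have to be found in the camera images.
- probe: Pencil probe, 142 mm long, 60 g, round, upright in its stand. Origin: its tip; z runs up along it. From the tip: steel nose 4 mm thick, widening to a 10 mm stem at 22 mm; white guard disc 46 mm across at 60 to 68 mm; white grip 16 mm thick with dark rings from 68 to 136 mm (grip at about 105 mm).
- probe_stand: Dark steel stand, fixed: base disc 70 mm across, upright tube 36 mm outside, 26 mm inside, open top, rim 72 mm above the worktop. Origin: centre of underside, z up. The probe hangs in it by the guard disc, tip 12 mm above the worktop (tube's floor 10 mm). A like stand holding a red screwdriver is a bystander; their places may be swapped.
- case: Aluminium case, fixed, 150 x 90 x 32 mm (x, y, z; side flanges to 110). Origin: centre of underside; x lengthwise, z up. The seam is a straight dark rubber strip 8 mm wide on its top at y = 0, from x = -75 mm (connector end: a round dark connector 20 mm thick sticks out 24 mm) to x = +75 mm (plain end). Strip top is 30 mm above the worktop, 2 mm below the lid halves beside it.
There are look-alikes about, which are no part of the job. Of the things shaped like the probe, the white one is meant.

How it is judged:
By the outcome, as a careful person would: the job done as asked, in the order asked, and still so for the second after the job is handed in, with the robot touching nothing.
It also fails if it takes over 58 s, if anything falls off the work surface, if the arm or the gripper's body presses on something with over 40 N, if the wrist force passes 120 N, or if a joint passes its speed limit or range.

## Working session

There is one attempt and no reset: what is moved stays moved. The work goes in short steps, Python scripts to look and compute and a tool call to move; the robot and the scene stay as the last step left them, time stands still between calls to the robot, and variables do not carry over. Pictures are saved under pics/ and viewed, at most 10 in all, crops included, and the job is handed in when it is done.

Besides the shell and the picture viewer there is one more tool, called after "Request:" as a command line: name --pt "numbers of a row" for each row, then --argument value for the rest. arm_command: Moves the arm, as the interface text tells. Its arguments: {"type":"object","properties":{"moves":{"type":"array"},"grip":{"type":"number"},"force":{"type":"number"}},"required":["moves"]}

```bash
mkdir -p pics; ls; python3 - <<'E'
from plant import env
import cv2,numpy as np
s=env.get_state();print(s)
for n in("scene","top"):
    p,d=env.grab_frame(n);np.savez(f"{n}0.npz",p=p,d=d);cv2.imwrite(f"pics/{n}0.png",p[:,:,::-1])
    c=env.get_calibration(n);print(n,{k:np.round(v,3).tolist() if not isinstance(v,str) else v for k,v in c.items()}, (d>0).mean())
E
```

```text
pics
{'time': 0.0, 'joints': array([ 7.66044482e+01,  1.49352545e+01, -7.98658131e+00,  6.71894789e+01,
       -1.07915175e-03,  8.99990690e+01]), 'dq': array([-0.06480062, -0.0386698 ,  0.10290376, -0.01576542, -0.09082995,
        0.00899012]), 'effort': array([-5.73859279e-05, -4.05680466e+01,  2.53920686e+01,  1.89131219e-02,
       -8.48046710e-06, -3.95894304e-06]), 'ee_pos': array([121.48384843, 510.08698554, 249.46380738]), 'tcp_rot': array([-1.79888685e+02,  1.07734096e-03,  1.66605381e+02]), 'contact_force': array([-0.4289845 ,  0.54453716, -0.03299435]), 'ft_torque': array([ 0.02204574, -0.0427662 ,  0.00347453]), 'finger_force': 0.0, 'opening': 85.19132663615515}
scene {'mtx': [[524.755, 0.0, 313.942], [0.0, 524.755, 244.321], [0.0, 0.0, 1.0]], 'pose': [[0.901, 0.226, -0.371, 127.026], [-0.435, 0.47, -0.768, -693.285], [0.001, 0.853, 0.521, 633.003], [0.0, 0.0, 0.0, 1.0]]} 0.9959407552083334
top {'mtx': [[497.523, 0.0, 322.824], [0.0, 497.523, 245.639], [0.0, 0.0, 1.0]], 'pose': [[0.026, 0.983, -0.18, 340.735], [-1.0, 0.025, -0.009, 186.805], [-0.005, 0.18, 0.984, 1053.36], [0.0, 0.0, 0.0, 1.0]]} 0.995986328125
```

View pics/scene0.png

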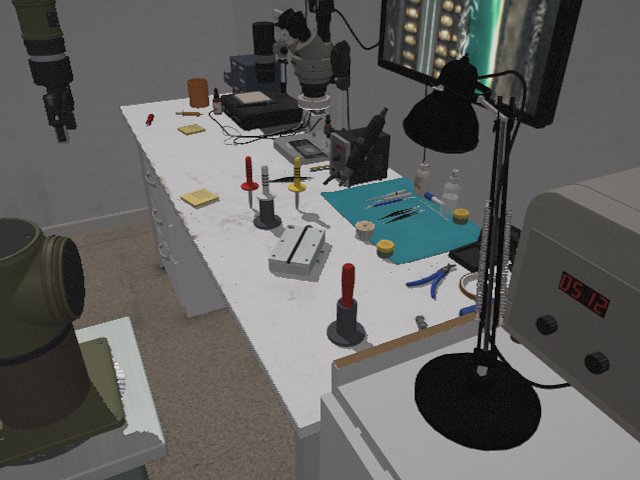

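View pics/top0.png

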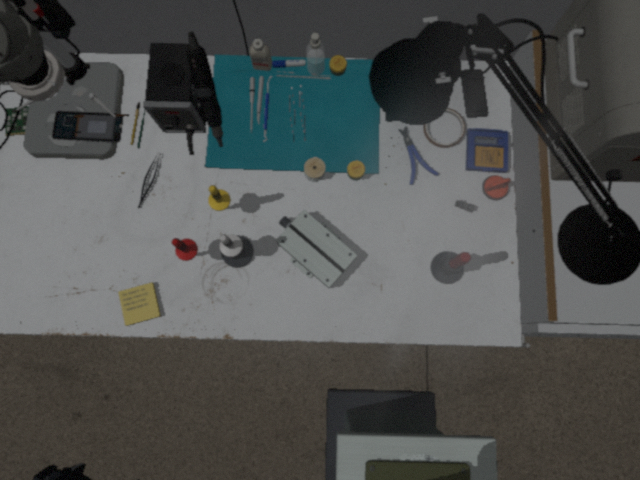

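The top view shows three probe-shaped things: red at (185,248), yellow at (219,198) and white at (232,245). Only the white one sits in a dark stand tube and matches "white", so it is the one meant. The red screwdriver in its stand is at (450,265). The case is at (318,248), and its connector appears to be at the upper left, (283,220). I'll confirm this with one enlarged crop and measure.

```bash
cat > h.py <<'E'
import numpy as np,cv2
from plant import env
def ray(n,uv,z):
    c=env.get_calibration(n);K=np.array(c["mtx"]);T=np.array(c["pose"])
    d=c.get("dist",None)
    q=np.linalg.inv(K)@np.array([uv[0],uv[1],1.]);v=T[:3,:3]@np.array([q[0],-q[1],-1]);o=T[:3,3]
    return o+v*(z-o[2])/v[2]
def cloud(n,d):
    c=env.get_calibration(n);K=np.array(c["mtx"]);T=np.array(c["pose"])
    v,u=np.mgrid[:480,:640];x=(u-K[0,2])/K[0,0]*d;y=(v-K[1,2])/K[1,1]*d
    return np.stack([x,-y,-d],-1)@T[:3,:3].T+T[:3,3]
E
python3 - <<'E'
from h import *
print(env.get_calibration("top").keys())
t=np.load("top0.npz");s=np.load("scene0.npz")
a=cv2.resize(t["p"][175:295,165:365],None,fx=4,fy=4,interpolation=cv2.INTER_CUBIC)
cv2.imwrite("pics/ct.png",a[:,:,::-1])
b=cv2.resize(s["p"][145:285,225:345],None,fx=4,fy=4,interpolation=cv2.INTER_CUBIC)
cv2.imwrite("pics/cs.png",b[:,:,::-1])
for n,f in(("top",t),("scene",s)):
    P=cloud(n,f["d"]);hsv=cv2.cvtColor(f["p"],cv2.COLOR_RGB2HSV)
    roi=(P[...,0]>150)&(P[...,0]<650)&(P[...,1]>50)&(P[...,1]<560)&(P[...,2]<230)
    for zlo,zhi in((25,45),(60,90),(90,140),(140,180)):
        m=(roi&(P[...,2]>zlo)&(P[...,2]<zhi)).astype(np.uint8)
        k,l,st,ce=cv2.connectedComponentsWithStats(m)
        for i in range(1,k):
            if st[i,4]>12:
                q=P[l==i];print(n,zlo,ce[i].round(1),st[i,4],np.median(q,0).round(1),q.min(0).round(),q.max(0).round(),np.median(f["p"][l==i],0))
    g=P[...,2][roi];g=g[abs(g)<10];print(n,"table z",np.median(g))
E
```

```text
dict_keys(['mtx', 'pose'])
top 25 [315.7 247.8] 3068 [522.5 211.4  32.4] [443. 127.  25.] [606. 297.  39.] [116. 122. 119.]
top 25 [283.8 219.4] 13 [581.9 282.   26.1] [579. 274.  25.] [588. 287.  30.] [49. 50. 52.]
top 25 [239.4 252.9] 39 [506.1 367.1  32.2] [499. 363.  26.] [525. 385.  45.] [40. 41. 42.]
top 60 [219.3 200.8] 304 [607.  408.5  66.9] [590. 391.  61.] [636. 435.  90.] [123. 109.  46.]
top 60 [231.6 246.2] 303 [511.  375.8  78.5] [494. 359.  73.] [539. 404.  89.] [118. 118. 117.]
top 60 [187. 250.] 321 [503.  467.8  66.9] [485. 450.  61.] [530. 495.  89.] [101.  34.  34.]
top 90 [214.8 193.2] 91 [608.8 407.8 120.6] [605. 403.  90.] [621. 418. 140.] [68. 61. 29.]
top 90 [228.6 243.1] 60 [511.2 375.4 116.7] [508. 373.  90.] [521. 384. 140.] [57.  56.5 55.5]
top 90 [179.4 244.9] 95 [505.3 467.9 120.9] [500. 465.  92.] [517. 481. 140.] [53. 24. 24.]
top 140 [211.8 187.6] 24 [614.  409.5 142. ] [608. 406. 140.] [620. 415. 144.] [121. 107.  46.]
top 140 [223.3 238. ] 62 [515.  379.7 151.9] [508. 373. 142.] [523. 388. 160.] [103.  101.5 101.5]
top 140 [174.5 240.7] 27 [509.5 
[... 501 characters left out ...]
4.8] 160 [504.  467.1  67.5] [484. 447.  60.] [529. 495.  90.] [106.   31.5  31. ]
scene 60 [296.3 186.2] 155 [609.5 407.8  67.4] [590. 389.  61.] [634. 436.  90.] [127. 110.  54.]
scene 60 [265.2 197.2] 207 [511.3 371.9  77.6] [493. 356.  60.] [539. 401.  90.] [115. 112. 112.]
scene 90 [247.9 167.7] 119 [505.9 468.8 115.2] [499. 461.  90.] [516. 479. 140.] [88. 25. 25.]
scene 90 [296.3 169.6] 118 [611.3 408.7 114.1] [604. 403.  90.] [620. 419. 140.] [105.  90.  37.]
scene 90 [264.4 181. ] 132 [513.9 376.4 116. ] [508. 370.  91.] [525. 386. 139.] [102.  99.  98.]
scene 140 [263.7 168. ] 45 [514.5 378.4 149.1] [509. 369. 141.] [524. 389. 155.] [119. 117. 116.]
scene table z 0.6554131652810042
```

View pics/ct.png

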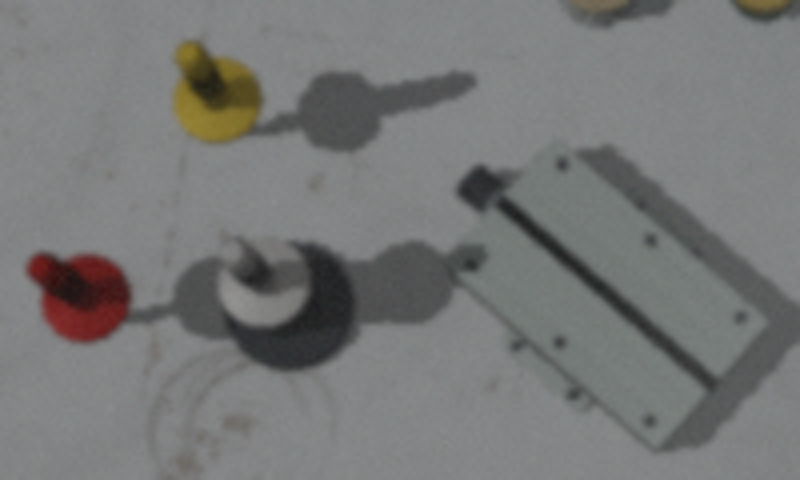

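View pics/cs.png

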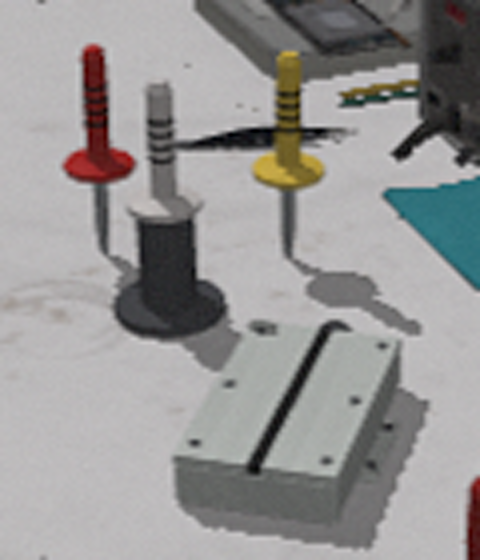

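The crops confirm it. In the top crop the white probe, disc at (263,285), sits in the dark stand. Red and yellow stand free on the worktop. The connector, at (480,187), is the case's upper-left end, toward the probes. Next I'll refine the numbers.

```bash
cat > seam.py <<'E'
from h import *
def strip(n,p):
    P=None
    g=cv2.cvtColor(p,cv2.COLOR_RGB2GRAY)
    return g
E
python3 - <<'E'
from h import *
for n in("top","scene"):
    f=np.load(n+"0.npz");p=f["p"];P=cloud(n,f["d"]);hsv=cv2.cvtColor(p,cv2.COLOR_RGB2HSV);g=hsv[...,2].astype(int)
    X,Y,Z=P[...,0],P[...,1],P[...,2]
    v,u=np.mgrid[:480,:640]
    def on(z,m): return np.array([ray(n,(a,b),z)[:2] for a,b in zip(u[m],v[m])])
    near=(abs(X-515)<45)&(abs(Y-378)<45)
    br=90
    m=near&(Z>72)&(Z<86); c=on(80,m); (cx,cy),r=cv2.minEnclosingCircle(c.astype(np.float32)); print(n,"disc",cx,cy,r,m.sum(), c.mean(0))
    m=near&(Z>141); c=on(148,m);print("top",c.mean(0),(c.min(0)+c.max(0))/2,c.ptp(0) if hasattr(c,'ptp') else np.ptp(c,0))
    for z in(95,115,130):
        m=near&(abs(Z-z)<8); c=P[m]; print("grip",z,c.mean(0).round(1))
    # stand base disc: dark points low
    m=near&(g<75)&(Z>2.5)&(Z<14); q=P[m]; print("base n",m.sum(),np.median(q[:,2]));
    h=cv2.convexHull(q[:,:2].astype(np.float32)); print("base circ",cv2.minEnclosingCircle(h))
    # strip
    cm=(X>425)&(X<620)&(Y>115)&(Y<300)&(Z>22)&(Z<40)
    d=(cm&(g<80)).astype(np.uint8);k,l,st,ce=cv2.connectedComponentsWithStats(d)
    for i in np.argsort(-st[1:,4])[:2]+1:
        c=on(30,l==i);mu=c.mean(0);U,S,V=np.linalg.svd(c-mu);t=(c-mu)@V[0];w=(c-mu)@V[1]
        print("strip",ce[i],st[i,4],mu,V[0],np.degrees(np.arctan2(*V[0][::-1])),t.min(),t.max(),w.std(),mu+V[0]*t.min(),mu+V[0]*t.max())
    m=cm&(g>=(85 if n=="top" else 110))&(Z>28)
    print("lid",cv2.minAreaRect(on(32,m).astype(np.float32)))
s=[env.get_state()["ee_pos"] for _ in range(3)];print(s)
E
```

```text
top disc 515.142333984375 380.1851806640625 22.841461181640625 300 [512.88846186 377.67004674]
top [515.93920841 380.57528446] [516.02437137 381.03863787] [15.21912184 15.32985224]
grip 95 [511.7 376.5  95.6]
grip 115 [512.6 376.  114.2]
grip 130 [512.7 376.4 130.3]
base n 394 8.247095769989983
base circ ((514.0762329101562, 379.46246337890625), 35.7923469543457)
strip [310.63636364 243.06293706] 286 [532.8249447  222.46127921] [-0.63739477 -0.77053741] -129.59782727588572 -79.65715314747624 89.96741983013418 2.606493573014214 [583.59799755 283.84009601] [475.48018178 153.13801618]
strip [280.30769231 240.        ] 39 [537.58209586 285.99680127] [ 0.22536979 -0.9742733 ] -76.97537590537726 -10.905512411784901 8.380853147021813 2.885612144980267 [535.12432282 296.6217508 ] [539.47088697 277.83155984]Traceback (most recent call last):
  File "<stdin>", line 23, in <module>
  File "<stdin>", line 6, in on
  File "h.py", line 4, in ray
    c=env.get_calibration(n);K=np.array(c["mtx"]);T=np.array(c["pose"])
ValueError: time passes only in moves, steps and waits
```

```bash
cat > h.py <<'E'
import numpy as np,cv2
from plant import env
CAL={n:{k:np.array(v) for k,v in env.get_calibration(n).items()} for n in("top","scene")}
def on(n,u,v,z):
    K=CAL[n]["mtx"];T=CAL[n]["pose"];u=np.asarray(u,float);v=np.asarray(v,float)
    q=np.stack([(u-K[0,2])/K[0,0],-(v-K[1,2])/K[1,1],-np.ones_like(u)],-1)@T[:3,:3].T
    o=T[:3,3];return (o+q*((z-o[2])/q[...,2])[...,None])[...,:2]
def cloud(n,d):
    K=CAL[n]["mtx"];T=CAL[n]["pose"]
    v,u=np.mgrid[:480,:640];x=(u-K[0,2])/K[0,0]*d;y=(v-K[1,2])/K[1,1]*d
    return np.stack([x,-y,-d],-1)@T[:3,:3].T+T[:3,3]
E
python3 - <<'E'
from h import *
v,u=np.mgrid[:480,:640]
for n in("top","scene"):
    f=np.load(n+"0.npz");p=f["p"];P=cloud(n,f["d"]);g=p.max(2).astype(int)
    X,Y,Z=P[...,0],P[...,1],P[...,2]
    near=(abs(X-515)<45)&(abs(Y-378)<45)
    for a in((72,86,80),(141,200,148)):
        m=near&(Z>a[0])&(Z<a[1]);c=on(n,u[m],v[m],a[2]).astype(np.float32);print(n,a,cv2.minEnclosingCircle(c))
    m=near&(g<75)&(Z>2.5)&(Z<14);print("base",cv2.minEnclosingCircle(on(n,u[m],v[m],8).astype(np.float32)))
    W=on(n,u,v,30.);c0=np.array([523.,211.]);e=np.array([-.6374,-.7705]);nn=np.array([-e[1],e[0]])
    t=(W-c0)@e;w=(W-c0)@nn;cm=(abs(t)<110)&(abs(w)<14)&(Z>22)&(Z<40)
    thr=80 if n=="top" else 100
    m=cm&(g<thr)&(abs(t)<65)
    A=np.polyfit(t[m],w[m],1)
    # weighted darkness fit
    dk=np.clip(np.percentile(g[cm],80)-g,0,None)*(cm&(abs(t)<65)&(abs(w)<10))
    B=np.polyfit(t[dk>8],w[dk>8],1,w=np.sqrt(dk[dk>8]))
    print("fit",A,B,"count",m.sum(), "yaw",np.degrees(np.arctan2(e[1],e[0])+A[0]))
    for s in(-65,0,65):print(s,c0+e*s+nn*np.polyval(A,s))
    L=(Z>29)&(Z<37)&(abs(t)<110)&(abs(w)<48);L=cv2.morphologyEx(L.astype(np.uint8),cv2.MORPH_OPEN,np.ones((5,5)))>0
    print("lid",cv2.minAreaRect(on(n,u[L],v[L],32.).astype(np.float32)))
    print("t ends",[round(np.percentile(t[L&(abs(w)<40)],q),1) for q in(1,99)])
E
```

```text
top (72, 86, 80) ((515.142333984375, 380.1851806640625), 22.841461181640625)
top (141, 200, 148) ((515.5134887695312, 380.38800048828125), 8.6033296585083)
base ((513.7342529296875, 378.72076416015625), 35.68380355834961)
fit [-0.00402794  0.35635277] [-0.00084129  0.37808128] count 207 yaw -129.83020877839056
-65 [564.90729934 260.68847897]
0 [523.27456981 210.77286074]
65 [481.64184028 160.85724251]
lid ((523.31689453125, 211.59817504882812), (149.73800659179688, 89.98046875), 50.25865173339844)
t ends [np.float64(-73.6), np.float64(69.2)]
scene (72, 86, 80) ((514.5836791992188, 372.7464904785156), 25.902706146240234)
scene (141, 200, 148) ((517.4765014648438, 381.1763610839844), 21.220495223999023)
base ((515.8621215820312, 375.9429016113281), 36.73781204223633)
fit [ 6.40529159e-04 -6.46274997e-01] [-0.00085217 -0.66446653] count 97 yaw -129.56272493742492
-65 [563.90096581 261.52097345]
0 [522.50204511 211.41193568]
65 [481.10312442 161.30289792]
lid ((523.7030029296875, 211.50643920898438), (153.0433807373047, 90.85626983642578), 50.437042236328125)
t ends [np.float64(-77.8), np.float64(71.1)]
```

Case centre is about (523.2, 211.2) with the seam along (-0.638, -0.770). Lid size measures 149.7 x 90, as it should. The probe axis is at (515.3, 380.3) with a grip disc radius of about 22.8, and the stand is at (514, 379). Now I'll move above the probe.

Request:
arm_command --pt "-0.02 -0.002 0.002 0" --pt "-0.05 -0.004 0.006 0" --pt "-0.085 -0.007 0.012 0" --pt "-0.12 -0.01 0.018 0" --pt "-0.155 -0.013 0.024 0" --pt "-0.19 -0.016 0.03 0" --pt "-0.225 -0.019 0.036 0" --pt "-0.26 -0.022 0.042 0" --grip 0.045 --force 40

```text
time: 0.77
ee_pos: [370.7, 428.0, 207.6]
tcp_rot: [-180.0, -0.0, 166.6]
contact_force: [0.3, 1.5, 0.1]
opening: 44.9
finger_force: 0.0
```

Request:
arm_command --pt "-0.033 -0.003 0.002 0" --pt "-0.066 -0.006 0.004 0" --pt "-0.098 -0.009 0.006 0" --pt "-0.125 -0.011 0.008 0" --pt "-0.143 -0.013 0.008 0" --pt "-0.153 -0.0136 0.008 0" --pt "-0.1532 -0.0136 0.008 0" --pt "-0.1532 -0.0136 0.008 0"

```text
time: 1.43
ee_pos: [514.9, 380.3, 199.8]
tcp_rot: [-180.0, -0.1, 166.6]
contact_force: [0.1, 0.3, 0.1]
opening: 45.4
finger_force: 0.0
```

```bash
python3 - <<'E'
from h import *
p,d=env.grab_frame("top");q,e=env.grab_frame("scene");np.savez("a.npz",p=p,d=d,q=q,e=e)
s=env.get_state();print(s["time"],s["ee_pos"],s["tcp_rot"],s["joints"],s["opening"])
im=np.hstack([cv2.resize(p[175:295,165:325],(400,300)),cv2.resize(q[60:240,180:420],(400,300))])
cv2.imwrite("pics/a.png",im[:,:,::-1])
E
```

```text
1.5333 [513.99830951 380.74919257 200.24546172] [-1.79975633e+02 -5.96772366e-02  1.66672211e+02] [3.65154670e+01 2.75282650e+01 3.97627984e+00 6.65051231e+01
 2.98963089e-02 4.98432285e+01] 45.06469948766656
```

View pics/a.png

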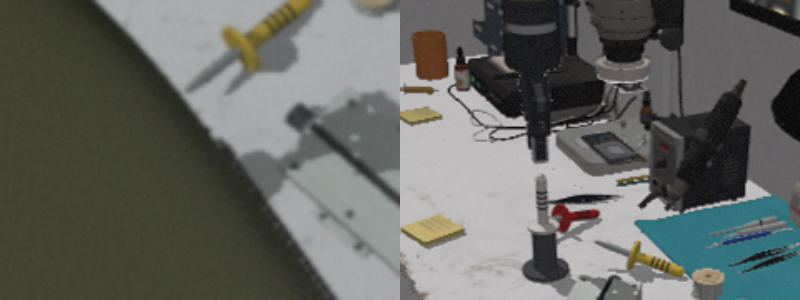

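The scene half shows the gripper above the white probe, with the probe at (541,200) and the fingers at (540,150). The red and yellow look-alikes have toppled by themselves, red at (575,217) and yellow at (640,255), both lying on the table and off the seam. I'll descend and grip.

Request:
arm_command --pt "0 0 0.01 0" --pt "0 0 0.023 0" --pt "0 0 0.038 0" --pt "0 0 0.053 0" --pt "0 0 0.067 0" --pt "0 0 0.078 0" --pt "0 0 0.083 0" --pt "0 0 0.083 0"

```text
time: 2.2
ee_pos: [513.9, 380.0, 115.7]
tcp_rot: [-179.9, -0.1, 166.7]
contact_force: [-0.3, -0.1, -0.4]
opening: 45.0
finger_force: 0.0
```

```bash
python3 - <<'E'
from h import *
q,e=env.grab_frame("scene")
s=env.get_state();print(s["time"],s["ee_pos"],s["tcp_rot"],s["contact_force"])
cv2.imwrite("pics/b.png",cv2.resize(q[110:250,200:360],(640,560),interpolation=2)[:,:,::-1])
E
```

```text
2.25 [514.55576924 380.40240741 116.79255561] [-1.79948436e+02 -5.00193392e-02  1.66645593e+02] [-0.08305697  0.13672063  0.67669404]
```

View pics/b.png

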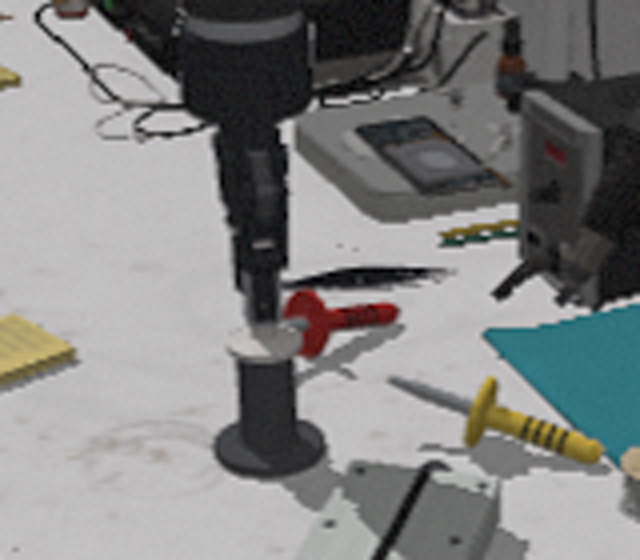

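The fingers are round the grip, centred above the disc at (265,340). Yellow lies clear of the case and seam, so I'll close the gripper.

Request:
arm_command --pt "0 0 0 0" --pt "0 0 0 0" --pt "0 0 0 0" --pt "0 0 0 0" --pt "0 0 0 0" --pt "0 0 0 0" --pt "0 0 0 0" --pt "0 0 0 0" --grip 0.0 --force 40

```text
time: 2.92
ee_pos: [516.1, 380.9, 118.4]
tcp_rot: [179.9, 0.1, 166.6]
contact_force: [-0.3, -0.2, 5.2]
opening: 15.0
finger_force: 39.5
```

Request:
arm_command --pt "0 0 -0.005 0" --pt "0 0 -0.012 0" --pt "0 0 -0.022 0" --pt "0 0 -0.034 0" --pt "0 0 -0.047 0" --pt "0 0 -0.06 0" --pt "0 0 -0.071 0" --pt "0 0 -0.077 0"

```text
time: 3.58
ee_pos: [515.9, 380.7, 196.6]
tcp_rot: [179.9, 0.1, 166.6]
contact_force: [0.9, -0.0, -0.0]
opening: 14.9
finger_force: 39.0
```

Request:
arm_command --pt "0 0 -0.002 0" --pt "0 0 -0.003 0" --pt "0 0 -0.003 0" --pt "0 0 -0.003 0" --pt "0 0 -0.003 0" --pt "0 0 -0.003 0" --pt "0 0 -0.003 0" --pt "0 0 -0.003 0"

```text
time: 4.25
ee_pos: [515.2, 380.3, 197.0]
tcp_rot: [-180.0, -0.0, 166.6]
contact_force: [0.3, -0.1, -0.3]
opening: 15.4
finger_force: 38.9
```

```bash
python3 - <<'E'
from h import *
q,e=env.grab_frame("scene");np.savez("c.npz",q=q,e=e)
s=env.get_state();print(s["time"],s["ee_pos"],s["tcp_rot"],s["contact_force"],s["finger_force"],s["opening"])
cv2.imwrite("pics/c.png",cv2.resize(q[110:250,200:360],(640,560),interpolation=2)[:,:,::-1])
E
```

```text
4.3 [515.26289815 380.29265547 197.08139024] [-1.79983394e+02 -1.49627335e-02  1.66602882e+02] [-0.88822804 -0.18590133 -1.2266057 ] 38.94234258681536 15.291282567177314
```

View pics/c.png

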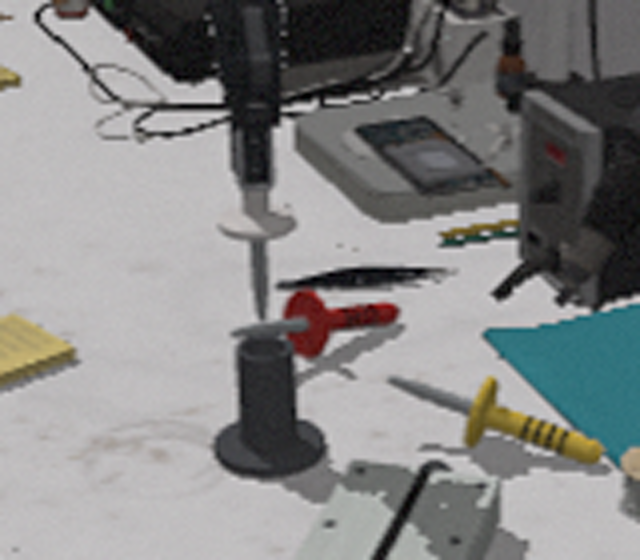

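The probe is held upright with its tip at crop (263,318). The red probe's steel nose shows at (240,330), close to the stand rim. I'll check the 3D positions of both using depth.

```bash
python3 - <<'E'
from h import *
f=np.load("c.npz");P=cloud("scene",f["e"]);q=f["q"]
for (u,v) in [(259,193),(261,192),(264,192),(267,192),(270,191),(273,191),(276,190),(280,190),(285,189),(298,188)]: print(u,v,P[v,u].round(0),q[v,u])
print("tip",on("scene",265.7,189.7,92.),)
for v in range(168,191,3):
    r=P[v,258:275];m=(abs(r[:,0]-515)<15)&(abs(r[:,1]-378)<16)&(r[:,2]>60);uu=np.arange(258,275)[m]
    if m.any(): z=np.median(r[m,2]);print(v,uu.mean(),z.round(1),on("scene",uu.mean(),v,z).round(1))
E
```

```text
259 193 [535. 478.  36.] [84 86 87]
261 192 [542. 482.  36.] [94 96 97]
264 192 [550. 483.  34.] [87 87 89]
267 192 [559. 485.  31.] [81 82 83]
270 191 [568. 486.  32.] [87 88 91]
273 191 [578. 488.  29.] [82 87 88]
276 190 [590. 498.  25.] [96 86 87]
280 190 [594. 479.  32.] [100  28  27]
285 189 [618. 502.  20.] [106  30  28]
298 188 [660. 511.  11.] [92 18 16]
tip [517.42678214 378.67956326]
168 263.4 154.7 [509.3 364.3]
171 263.5 141.0 [514.1 377.9]
174 263.5 134.1 [513.3 376.7]
177 264.0 124.7 [515.4 380.1]
180 264.5 117.4 [515.8 379.1]
183 264.5 109.7 [515.4 379.1]
186 264.0 100.8 [514.8 382. ]
189 264.5 93.0 [515.5 381.6]
```

Red is about 100 mm away and is no concern. The tip hangs at about (515.5, 380), which is on the TCP axis. I'll go over the connector end and stop with the tip at about 44 mm.

Request:
arm_command --pt "-0.005 -0.006 0 0" --pt "-0.015 -0.018 0 0" --pt "-0.028 -0.033 0 0" --pt "-0.042 -0.05 0 0" --pt "-0.056 -0.066 0 0" --pt "-0.068 -0.08 0 0" --pt "-0.0765 -0.0902 0 0" --pt "-0.0803 -0.0947 0 0"

```text
time: 4.97
ee_pos: [572.6, 266.9, 197.4]
tcp_rot: [-180.0, 0.0, 166.4]
contact_force: [0.3, 0.3, -0.3]
opening: 15.1
finger_force: 39.0
```

Request:
arm_command --pt "0 0 0.004 0" --pt "0 0 0.012 0" --pt "0 0 0.022 0" --pt "0 0 0.032 0" --pt "0 0 0.041 0" --pt "0 0 0.047 0" --pt "0 0 0.048 0" --pt "0 0 0.048 0"

```text
time: 5.63
ee_pos: [570.9, 269.7, 148.4]
tcp_rot: [-179.9, -0.1, 166.6]
contact_force: [-0.0, 0.1, 0.1]
opening: 14.9
finger_force: 39.0
```

```bash
python3 - <<'E'
from h import *
p,d=env.grab_frame("top");q,e=env.grab_frame("scene");np.savez("d.npz",p=p,d=d,q=q,e=e)
S=[env.get_state()]
s=S[0];print(s["time"],s["ee_pos"],s["tcp_rot"],s["contact_force"],s["finger_force"],s["opening"])
P=cloud("scene",e)
m=(abs(P[...,0]-571)<9)&(abs(P[...,1]-269)<9)&(P[...,2]>38)&(P[...,2]<100)
vs,us=np.nonzero(m)
for v in np.unique(vs):
    uu=us[vs==v];z=np.median(P[v,uu,2]);print(v,uu.mean().round(1),len(uu),z.round(1),P[v,uu].mean(0).round(1),on("scene",uu.mean(),v,z).round(1))
cv2.imwrite("pics/d.png",cv2.resize(q[180:280,260:345],(680,800),interpolation=2)[:600,:,::-1])
E
```

```text
5.7333 [571.69577933 269.92239587 149.56368748] [1.79980219e+02 2.53154239e-02 1.66620362e+02] [ 0.09686361 -1.21543758 -0.71981036] 38.97378455847502 15.006907715113593
204 305.5 4 93.6 [570.  266.9  93.6] [570.  266.9]
205 305.5 4 90.6 [570.4 267.8  90.6] [570.4 267.8]
206 305.5 4 86.2 [571.4 270.1  86.8] [571.9 271.2]
207 305.5 4 86.5 [569.8 266.7  86.2] [569.6 266.2]
208 305.5 4 84.2 [569.4 265.9  84.1] [569.4 265.7]
209 305.5 4 79.3 [571.1 269.6  79.4] [571.2 269.7]
210 305.5 4 77.4 [570.8 268.9  77.3] [570.7 268.6]
211 305.5 4 76.5 [569.8 266.9  75.9] [569.3 265.8]
212 305.5 4 72.7 [570.3 268.   72.6] [570.3 267.9]
213 305.5 4 70.9 [570.2 267.7  70.2] [569.6 266.5]
214 305.5 4 67.8 [570.3 268.   67.5] [570.1 267.5]
215 305.5 4 65.5 [569.9 267.1  65.4] [569.8 267.1]
216 305.5 4 62.5 [570.  267.5  62.6] [570.1 267.7]
217 305.5 4 58.9 [570.4 268.3  59.6] [570.9 269.4]
218 305.5 4 56.3 [570.7 269.2  56.4] [570.8 269.3]
219 306.0 3 54.5 [571.9 269.   53.6] [571.3 267.6]
220 306.0 3 51.3 [571.8 268.8  51.1] [571.6 268.5]
221 305.5 2 48.0 [571.2 270.2  48. ] [571.2 270.2]
222 305.5 2 44.4 [571.8 271.7  44.4] [571.8 271.7]
```

View pics/d.png

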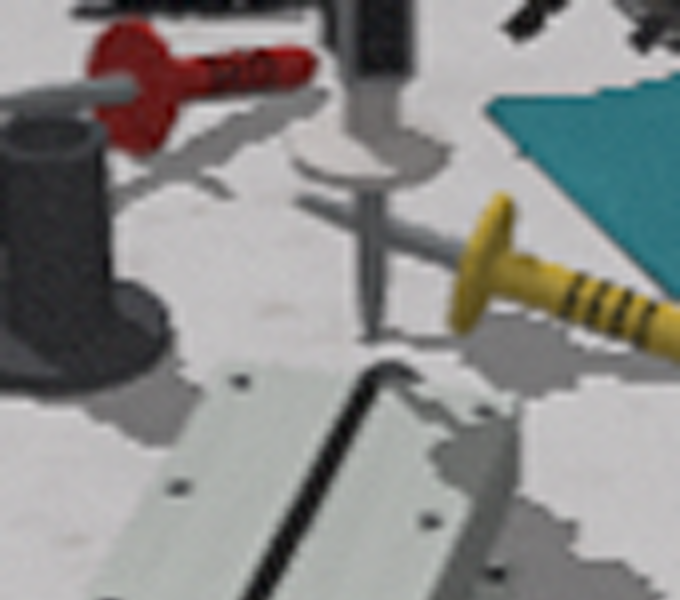

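The tip at crop (374,340) hangs right over the connector end of the strip at (378,372). The stem rays give (571, 269), which matches the commanded (571.6, 269.6). I'll lower to about 1 mm above the strip.

Request:
arm_command --pt "0 0 0.002 0" --pt "0 0 0.005 0" --pt "0 0 0.008 0" --pt "0 0 0.011 0" --pt "0 0 0.0125 0" --pt "0 0 0.013 0" --pt "0 0 0.013 0" --pt "0 0 0.013 0"

```text
time: 6.4
ee_pos: [571.5, 269.6, 136.3]
tcp_rot: [-180.0, -0.0, 166.6]
contact_force: [0.1, -1.0, -0.2]
opening: 15.1
finger_force: 39.1
```

```bash
python3 - <<'E'
from h import *
q,e=env.grab_frame("scene");np.savez("e.npz",q=q,e=e)
s=env.get_state();print(s["time"],s["ee_pos"],s["tcp_rot"],s["contact_force"],s["finger_force"])
cv2.imwrite("pics/e.png",cv2.resize(q[200:260,275:335],(600,600),interpolation=2)[:,:,::-1])
E
```

```text
6.45 [571.5264654  269.60511799 136.38013428] [1.79998034e+02 2.48305297e-03 1.66602883e+02] [ 0.30715222 -0.11037734 -0.37457955] 39.0868629142642
```

View pics/e.png

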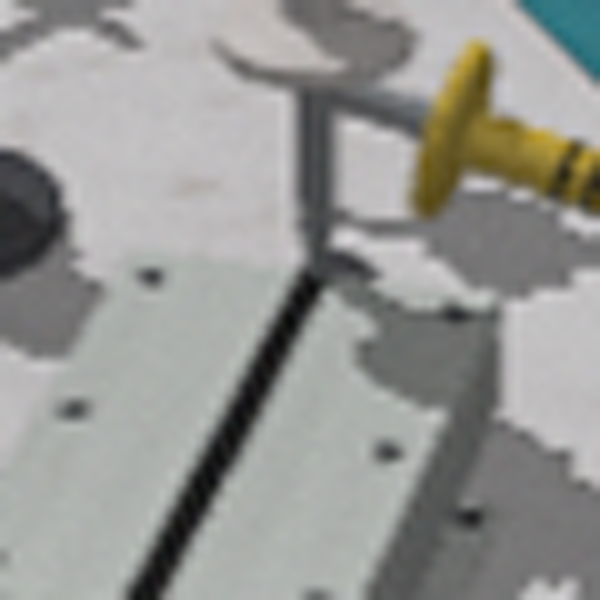

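The tip (318,265) sits exactly at the strip's start (316,278), with no contact force. Now the sweep at about 38 mm/s.

Request:
arm_command --pt "0.0014 -0.0028 0 0" --pt "0.0028 -0.0057 0 0" --pt "0.0042 -0.0085 0 0" --pt "0.0056 -0.0114 0 0" --pt "0.007 -0.0142 0 0" --pt "0.0084 -0.017 0 0" --pt "0.0098 -0.0199 0 0" --pt "0.0112 -0.0227 0 0"

```text
time: 7.12
ee_pos: [555.2, 249.9, 136.4]
tcp_rot: [180.0, 0.0, 166.6]
contact_force: [0.4, 0.3, -0.3]
opening: 15.0
finger_force: 39.0
```

Request:
arm_command --pt "0.0014 -0.0028 0 0" --pt "0.0028 -0.0057 0 0" --pt "0.0042 -0.0085 0 0" --pt "0.0056 -0.0114 0 0" --pt "0.007 -0.0142 0 0" --pt "0.0084 -0.017 0 0" --pt "0.0098 -0.0199 0 0" --pt "0.0112 -0.0227 0 0"

```text
time: 7.78
ee_pos: [539.1, 230.4, 136.4]
tcp_rot: [180.0, 0.0, 166.6]
contact_force: [0.1, 0.8, 0.5]
opening: 15.2
finger_force: 39.1
```

```bash
python3 - <<'E'
from h import *
q,e=env.grab_frame("scene")
s=env.get_state();print(s["time"],s["ee_pos"],s["contact_force"],s["tcp_rot"])
c=s["ee_pos"][:2];P=cloud("scene",e)
m=(np.hypot(P[...,0]-c[0],P[...,1]-c[1])<9)&(P[...,2]>37)&(P[...,2]<90)
vs,us=np.nonzero(m);print(P[m].mean(0),[(v,us[vs==v].mean().round(1)) for v in np.unique(vs)][-4:])
# strip columns below the tip, darkness centroid
g=q.max(2).astype(int);vb=vs.max()
for v in range(vb+4,vb+14,2):
    u0=int(us[vs==vb].mean());r=g[v,u0-20:u0+12];k=np.nonzero(r<80)[0]+u0-20;print(v,k)
E
```

```text
7.8333 [538.53154453 229.92606256 136.3119498 ] [ 1.04670371 -0.02520025  0.88870044] [-1.79964044e+02 -2.47290469e-02  1.66589597e+02]
[538.84261636 229.42173005  60.88347103] [(np.int64(233), np.float64(300.0)), (np.int64(234), np.float64(300.0)), (np.int64(235), np.float64(300.0)), (np.int64(236), np.float64(300.0))]
240 [298 299 300]
242 [297 298 299]
244 [296 297 298]
246 [295 296 297]
248 [294 295 296]
```

The stem column (300) meets the strip's centre at the tip row (about 299.7), so it is on the seam. I'll continue.

Request:
arm_command --pt "0.0014 -0.0028 0 0" --pt "0.0028 -0.0057 0 0" --pt "0.0042 -0.0085 0 0" --pt "0.0056 -0.0114 0 0" --pt "0.007 -0.0142 0 0" --pt "0.0084 -0.017 0 0" --pt "0.0098 -0.0199 0 0" --pt "0.0112 -0.0227 0 0"

```text
time: 8.5
ee_pos: [522.8, 210.9, 136.3]
tcp_rot: [180.0, 0.0, 166.6]
contact_force: [0.4, 0.8, 0.7]
opening: 15.1
finger_force: 39.1
```

Request:
arm_command --pt "0.0014 -0.0028 0 0" --pt "0.0028 -0.0057 0 0" --pt "0.0042 -0.0085 0 0" --pt "0.0056 -0.0114 0 0" --pt "0.007 -0.0142 0 0" --pt "0.0084 -0.017 0 0" --pt "0.0098 -0.0199 0 0" --pt "0.0112 -0.0227 0 0"

```text
time: 9.17
ee_pos: [506.7, 191.4, 136.3]
tcp_rot: [-180.0, 0.0, 166.6]
contact_force: [0.1, 0.0, 1.3]
opening: 15.0
finger_force: 39.1
```

Request:
arm_command --pt "0.0014 -0.0028 0 0" --pt "0.0028 -0.0057 0 0" --pt "0.0042 -0.0085 0 0" --pt "0.0056 -0.0114 0 0" --pt "0.007 -0.0142 0 0" --pt "0.0084 -0.017 0 0" --pt "0.0098 -0.0199 0 0" --pt "0.0112 -0.0227 0 0"

```text
time: 9.83
ee_pos: [490.5, 171.9, 136.3]
tcp_rot: [-180.0, -0.0, 166.6]
contact_force: [-0.2, 0.6, 1.4]
opening: 15.5
finger_force: 39.1
```

Request:
arm_command --pt "0.0014 -0.0028 0 0" --pt "0.0028 -0.0057 0 0" --pt "0.0042 -0.0085 0 0" --pt "0.0056 -0.0114 0 0" --pt "0.007 -0.0142 0 0" --pt "0.0084 -0.017 0 0" --pt "0.0098 -0.0199 0 0" --pt "0.0112 -0.0227 0 0"

```text
time: 10.5
ee_pos: [474.3, 152.4, 136.2]
tcp_rot: [-180.0, -0.0, 166.6]
contact_force: [0.1, -0.8, 0.4]
opening: 15.1
finger_force: 39.0
```

Request:
arm_command --pt "0 0 0 0" --pt "0 0 0 0" --pt "0 0 0 0" --pt "0 0 0 0" --pt "0 0 0 0" --pt "0 0 0 0" --pt "0 0 0 0" --pt "0 0 0 0"

```text
time: 11.17
ee_pos: [474.6, 152.7, 136.3]
tcp_rot: [-180.0, -0.0, 166.6]
contact_force: [0.1, 0.2, -0.7]
opening: 15.0
finger_force: 39.0
```

```bash
python3 - <<'E'
from h import *
q,e=env.grab_frame("scene")
s=env.get_state();print(s["time"],s["ee_pos"],s["contact_force"],s["tcp_rot"])
c=s["ee_pos"][:2];P=cloud("scene",e)
print("along,lateral",(c-[523,211.1])@np.array([-.6388,-.7694]),(c-[523,211.1])@np.array([.7694,-.6388]))
m=(np.hypot(P[...,0]-c[0],P[...,1]-c[1])<9)&(P[...,2]>37)&(P[...,2]<90)
vs,us=np.nonzero(m);print(P[m].mean(0),[(v,us[vs==v].mean().round(1)) for v in np.unique(vs)][-3:])
vb=vs.max();g=q.max(2).astype(int)
for v in range(vb-8,vb+8,2): print(v,np.nonzero(g[v,270:310]<80)[0]+270)
E
```

```text
11.2167 [474.60948659 152.73403917 136.28168572] [-0.62830469  0.4804097  -0.98970384] [-1.79998508e+02 -1.59247398e-03  1.66608208e+02]
along,lateral 75.81863023497229 0.052514759970228087
[474.31097601 151.15317233  59.41694644] [(np.int64(258), np.float64(287.5)), (np.int64(259), np.float64(287.5)), (np.int64(260), np.float64(287.5))]
252 [289 292 293 294]
254 [287 290 291 292 293]
256 [287 288 289 290 291 292]
258 [287 288 289 290 291]
260 [289 290]
262 [286 287 288 289]
264 []
266 []
```

The seam has been covered to its plain end (along +75.8, lateral 0.05). Now lift and return over the stand.

Request:
arm_command --pt "0 0 -0.003 0" --pt "0 0 -0.01 0" --pt "0 0 -0.02 0" --pt "0 0 -0.032 0" --pt "0 0 -0.044 0" --pt "0 0 -0.055 0" --pt "0 0 -0.063 0" --pt "0 0 -0.066 0"

```text
time: 11.88
ee_pos: [475.5, 153.0, 204.1]
tcp_rot: [179.9, 0.1, 166.6]
contact_force: [0.1, 1.0, -0.9]
opening: 14.8
finger_force: 39.0
```

Request:
arm_command --pt "0.0004 0.006 0 0" --pt "0.001 0.017 0 0" --pt "0.0018 0.032 0 0" --pt "0.0028 0.049 0 0" --pt "0.0038 0.066 0 0" --pt "0.0048 0.083 0 0" --pt "0.0058 0.1 0 0" --pt "0.0068 0.117 0 0"

```text
time: 12.55
ee_pos: [494.6, 269.8, 201.2]
tcp_rot: [-180.0, -0.1, 166.6]
contact_force: [0.3, 0.1, 0.4]
opening: 15.1
finger_force: 39.0
```

Request:
arm_command --pt "0.001 0.017 0 0" --pt "0.002 0.034 0 0" --pt "0.003 0.051 0 0" --pt "0.004 0.068 0 0" --pt "0.005 0.084 0 0" --pt "0.0058 0.098 0 0" --pt "0.0063 0.108 0 0" --pt "0.0065 0.1134 0 0"

```text
time: 13.22
ee_pos: [514.6, 381.8, 201.1]
tcp_rot: [-180.0, -0.1, 166.7]
contact_force: [0.2, -0.6, -0.3]
opening: 15.1
finger_force: 39.0
```

Request:
arm_command --pt "0 0 0 0" --pt "0 0 0 0" --pt "0 0 0 0" --pt "0 0 0.001 0" --pt "0 0 0.002 0" --pt "0 0 0.003 0" --pt "0 0 0.003 0" --pt "0 0 0.003 0"

```text
time: 13.88
ee_pos: [515.0, 379.6, 199.3]
tcp_rot: [-180.0, -0.0, 166.6]
contact_force: [-0.8, 0.5, 0.0]
opening: 15.3
finger_force: 39.0
```

```bash
python3 - <<'E'
from h import *
q,e=env.grab_frame("scene")
s=env.get_state();print(s["time"],s["ee_pos"],s["contact_force"],s["tcp_rot"],s["finger_force"],s["opening"])
P=cloud("scene",e)
m=(np.hypot(P[...,0]-515,P[...,1]-380)<14)&(P[...,2]>85)&(P[...,2]<140)
vs,us=np.nonzero(m);print("stem",P[m].mean(0),P[m][:,2].min(),[(v,us[vs==v].mean().round(1)) for v in np.unique(vs)])
g=q.max(2)
m=(abs(P[...,0]-515)<24)&(abs(P[...,1]-380)<24)&(P[...,2]>20)&(P[...,2]<76)
vs,us=np.nonzero(m);print("tube",[(v,us[vs==v].min(),us[vs==v].max(),P[v,us[vs==v],2].mean().round(0)) for v in np.unique(vs)])
E
```

```text
13.9333 [515.03329537 379.70383565 199.34071191] [ 0.30762816 -0.6635078   0.45995154] [-1.79997400e+02  2.57909541e-04  1.66590652e+02] 39.00559455156326 14.787024162703288
stem [514.58834732 378.42743935 119.471342  ] 93.80635079964964 [(np.int64(172), np.float64(263.5)), (np.int64(173), np.float64(263.5)), (np.int64(174), np.float64(263.5)), (np.int64(175), np.float64(263.5)), (np.int64(176), np.float64(264.0)), (np.int64(177), np.float64(264.0)), (np.int64(178), np.float64(264.0)), (np.int64(179), np.float64(264.0)), (np.int64(180), np.float64(264.5)), (np.int64(181), np.float64(264.5)), (np.int64(182), np.float64(264.5)), (np.int64(183), np.float64(264.5)), (np.int64(184), np.float64(264.0)), (np.int64(185), np.float64(264.0)), (np.int64(186), np.float64(264.5)), (np.int64(187), np.float64(264.5)), (np.int64(188), np.float64(264.5)), (np.int64(189), np.float64(264.5))]
tube [(np.int64(194), np.int64(262), np.int64(270), np.float64(73.0)), (np.int64(195), np.int64(260), np.int64(271), np.float64(71.0)), (np.int64(196), np.int64(259), np.int64(272), np.float64(70.0)), (np.int64(19
[... 782 characters left out ...]
, np.int64(259), np.int64(273), np.float64(46.0)), (np.int64(210), np.int64(259), np.int64(273), np.float64(43.0)), (np.int64(211), np.int64(259), np.int64(273), np.float64(40.0)), (np.int64(212), np.int64(259), np.int64(273), np.float64(37.0)), (np.int64(213), np.int64(259), np.int64(273), np.float64(35.0)), (np.int64(214), np.int64(259), np.int64(273), np.float64(32.0)), (np.int64(215), np.int64(259), np.int64(273), np.float64(29.0)), (np.int64(216), np.int64(259), np.int64(273), np.float64(27.0)), (np.int64(217), np.int64(260), np.int64(272), np.float64(25.0)), (np.int64(218), np.int64(260), np.int64(271), np.float64(22.0)), (np.int64(219), np.int64(264), np.int64(270), np.float64(21.0))]
```

The stem column (264.5) lines up with the tube centre (265.2). I'll lower it in.

Request:
arm_command --pt "0 0 0.004 0" --pt "0 0 0.011 0" --pt "0 0 0.019 0" --pt "0 0 0.028 0" --pt "0 0 0.037 0" --pt "0 0 0.046 0" --pt "0 0 0.054 0" --pt "0 0 0.061 0"

```text
time: 14.6
ee_pos: [514.7, 379.6, 136.9]
tcp_rot: [-179.9, -0.0, 166.6]
contact_force: [-0.4, 0.0, -1.0]
opening: 15.1
finger_force: 39.0
```

Request:
arm_command --pt "0 0 0.005 0" --pt "0 0 0.01 0" --pt "0 0 0.014 0" --pt "0 0 0.017 0" --pt "0 0 0.019 0" --pt "0 0 0.0205 0" --pt "0 0 0.0205 0" --pt "0 0 0.0205 0"

```text
time: 15.27
ee_pos: [515.2, 380.0, 118.5]
tcp_rot: [180.0, 0.0, 166.6]
contact_force: [-0.3, -0.3, 3.0]
opening: 14.8
finger_force: 39.3
```

```bash
python3 - <<'E'
from h import *
q,e=env.grab_frame("scene")
s=env.get_state();print(s["time"],s["ee_pos"],s["contact_force"],s["tcp_rot"],s["finger_force"])
P=cloud("scene",e)
m=(np.hypot(P[...,0]-515,P[...,1]-380)<26)&(P[...,2]>66)&(q.min(2)>85)
print("disc z",P[m].mean(0),np.percentile(P[m][:,2],[5,50,95]),m.sum())
E
```

```text
15.3167 [515.1546723  380.03806595 118.44750244] [-1.37573174 -0.83984474  3.45715898] [1.79964155e+02 2.50794990e-02 1.66603352e+02] 39.29167281836271
disc z [510.6865179  375.75826949  97.6739641 ] [ 75.1752395   80.52352161 176.32034879] 233
```

The disc is on the rim (its top measures about 80 mm, with 3 N of contact). I'll release and retreat.

Request:
arm_command --pt "0 0 0 0" --pt "0 0 0 0" --pt "0 0 0 0" --pt "0 0 0 0" --pt "0 0 0 0" --pt "0 0 0 0" --pt "0 0 0 0" --pt "0 0 0 0" --grip 0.045

```text
time: 15.98
ee_pos: [515.0, 379.9, 117.7]
tcp_rot: [-180.0, -0.0, 166.6]
contact_force: [0.1, -0.0, 0.2]
opening: 44.9
finger_force: 0.0
```

Request:
arm_command --pt "0 0 -0.004 0" --pt "0 0 -0.012 0" --pt "0 0 -0.025 0" --pt "0 0 -0.04 0" --pt "0 0 -0.056 0" --pt "0 0 -0.072 0" --pt "0 0 -0.088 0" --pt "0 0 -0.1 0"

```text
time: 16.65
ee_pos: [515.5, 380.3, 220.4]
tcp_rot: [179.9, 0.1, 166.6]
contact_force: [0.3, -0.8, 0.8]
opening: 45.3
finger_force: 0.0
```

Request:
arm_command --pt "0.02 0 0 0" --pt "0.05 0 0 0" --pt "0.08 0 0 0" --pt "0.11 0 0 0" --pt "0.14 0 0 0" --pt "0.17 0 0 0" --pt "0.19 0 0 0" --pt "0.2 0 0 0"

```text
time: 17.32
ee_pos: [318.1, 426.6, 218.8]
tcp_rot: [180.0, -0.0, 166.7]
contact_force: [0.4, 0.6, 0.2]
opening: 45.3
finger_force: 0.0
```

Request:
arm_command --pt "0 0 0 0" --pt "0 0 0 0" --pt "0 0 0 0" --pt "0 0 0 0" --pt "0 0 0 0" --pt "0 0 0 0" --pt "0 0 0 0" --pt "0 0 0 0"

```text
time: 17.98
ee_pos: [320.8, 426.1, 217.7]
tcp_rot: [-180.0, -0.0, 166.6]
contact_force: [-0.4, 0.4, 0.6]
opening: 45.0
finger_force: 0.0
```

```bash
python3 - <<'E'
from h import *
q,e=env.grab_frame("scene");p,d=env.grab_frame("top")
s=env.get_state();print(s["time"],s["ee_pos"],s["contact_force"],s["opening"])
im=np.hstack([cv2.resize(p[175:295,165:325],(400,300)),cv2.resize(q[130:250,200:360],(400,300))])
cv2.imwrite("pics/f.png",im[:,:,::-1])
P=cloud("scene",e);near=np.hypot(P[...,0]-515,P[...,1]-380)<26
m=near&(P[...,2]>88)&(P[...,2]<150);vs,us=np.nonzero(m);print([(v,us[vs==v].mean().round(1)) for v in np.unique(vs)],P[m].mean(0),P[m][:,2].max())
m=near&(P[...,2]>66)&(P[...,2]<90)&(q.min(2)>85);print(np.percentile(P[m][:,2],[5,50,95]))
E
```

```text
18.0833 [320.6164225  426.14990798 217.74262745] [ 0.44647665  0.06380551 -0.99730955] 45.18342828664139
[(np.int64(167), np.float64(263.5)), (np.int64(168), np.float64(263.6)), (np.int64(169), np.float64(263.5)), (np.int64(170), np.float64(264.0)), (np.int64(171), np.float64(264.0)), (np.int64(172), np.float64(264.0)), (np.int64(173), np.float64(264.0)), (np.int64(174), np.float64(264.0)), (np.int64(175), np.float64(264.0)), (np.int64(176), np.float64(264.0)), (np.int64(177), np.float64(264.0)), (np.int64(178), np.float64(264.0)), (np.int64(179), np.float64(264.0)), (np.int64(180), np.float64(264.0)), (np.int64(181), np.float64(264.0)), (np.int64(182), np.float64(264.0)), (np.int64(183), np.float64(264.0)), (np.int64(184), np.float64(264.0)), (np.int64(185), np.float64(264.5)), (np.int64(186), np.float64(264.5)), (np.int64(187), np.float64(264.5)), (np.int64(188), np.float64(264.5)), (np.int64(189), np.float64(264.5)), (np.int64(190), np.float64(265.0)), (np.int64(191), np.float64(265.0)), (np.int64(192), np.float64(264.0))] [513.91139612 376.05831554 120.18369913] 149.59731529641988
[74.22878987 78.70149435 86.79634519]
```

View pics/f.png

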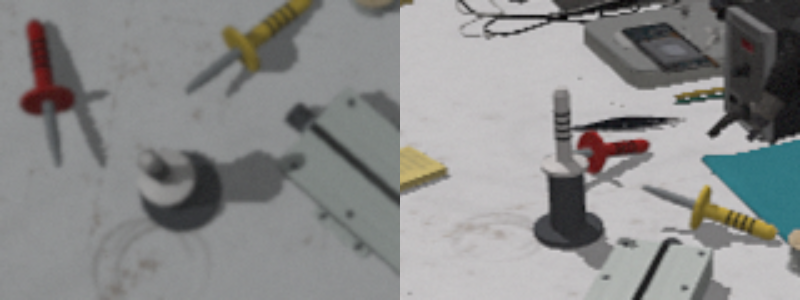

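The probe stands upright in its stand with the disc on the rim: (165,178) in the top half, (562,165) in the scene half. The gripper is clear, so I'm handing in.

```bash
python3 -c "
from plant import env
print(env.finish_job())"
```

```text
the job is handed in; nothing more can be done
None
```

I guided the white probe along the full seam from the connector end at about 38 mm/s, put it back upright in its own stand with the disc on the rim, let go, and handed in at about 18 s; the red and yellow look-alikes tipped over during my first move, I think by themselves, and lie on the worktop.

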